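Sort the stacked training parts onto their colour pallets

ROBOT

A 7-joint arm with a two-finger parallel gripper is mounted at the origin on the work surface. World frame = base frame: x ahead of the robot, y to its left, z up, the work surface at z = 0. Lengths are in m, angles in rad, forces in N, time in s.
With the tool pointing down it reaches from about 0.425 to 0.95 m from the base axis. Payload 4.7 kg.
Tool frame: the origin (TCP) lies between the finger pads; the fingertips stand 25 mm ahead of it and the grasp point (between the pads) lies 6 mm ahead of it; x points along the fingers, z is the direction in which the jaws open and shut, and the axes are right-handed (so a half turn about x gives the same grasp; the last joint's range is limited). The gripper opens to 85 mm and grips with 20 to 120 N. Pads are 22 mm wide; open, the fingers measure 114 mm over their backs; the gripper's body (76 mm by 85 mm) begins 54 mm behind the grasp point. The pads swing forward as they close: fully open they stand 13 mm farther back than shut.
Start: joints at [1.212, 0.469, -0.049, 1.532, 0.024, 1.141, -0.082], TCP at [0.219, -0.639, 0.256] pointing down, gripper open.
Joint ranges: [-2.59, 2.59], [-0.33, 1.99], [-1.39, 1.29], [0.1, 2.45], [-1.04, 4.18], [0.21, 1.99], [-2.66, 2.66]. Speed limits (rad/s): [2.57, 2.57, 3.14, 3.14, 3.14, 3.14, 3.14].

INTERFACE

Orientations are given as a 3x3 rotation matrix whose columns are the frame's x, y, z axes.
In Python, from rig import * gives the robot as it stands. Calls block until the motion is done:
- movep(position, orientation): joint-space move of the TCP to a pose.
- move_l(position, attitude=None, feed=0.15, until_force=None): straight line of the TCP; attitude=None keeps the orientation; feed is the mean speed in m/s. With until_force (N) it stops when the force on the tool has changed by that much, and returns True; else False.
- move_joints(angles): joint-space move.
- command_gripper(opening, newtons=None): finger opening in m; newtons is the grip in N (None keeps the last); returns when the fingers have stopped.
- sleep(seconds).
- inverse_kinematics(position, orientation): joint angles nearest the present ones, or None.
- sense(): the state.
- camera(name): name is "side" or "top" or "wrist"; returns (picture, depth): 480x640x3 uint8, red, green, blue; 480x640 float32, m along the optical axis (not along the pixel's ray), 0 where there is no reading.
- camera_params(name): a dict with "K" (3x3 intrinsics, pixels), "dist" ([k1, k2, p1, p2, k3] as OpenCV has them; the pictures are not rectified), "position" and "rotation" of the camera in the world; the wrist camera has in their place "tool_from_camera" (4x4, takes a point from camera to tool coordinates, whose origin is the TCP and whose axes are the tool frame's). Camera axes: x right, y down, z forward; pixel columns grow to the right and rows downward; lengths in m; the calibration is good to about 2 mm. A picture is of the moment at which its call begins: read the wrist's pose just before it. camera_params takes no time and is no camera call.
A pose or a line that the arm cannot do raises Unreachable and nothing moves.
- finish_job(): hands the job in, once; it reports no verdict.
The state is a dict: "time_s": time; "joint_pos": joint angles; "qd": joint speeds; "joint_efforts": joint torques, N m; "position": TCP position; "tcp_rot": TCP orientation; "wrist_force": force on the tool from outside, world axes, zero at the start; "ft_torque": the same for the moment, N m; "finger_gap": finger opening in m.
Only numpy, scipy, OpenCV 4.12 (cv2) and the standard library are available. Lean on these libraries where they do the work, as an engineer would, in place of code of your own. Each camera call takes 0.05 s, during which the arm holds its last target. There are 200 camera calls.

TASK

The last run of the training line left its parts in two stacks, housings at the bottom. Take both stacks apart and stand each of the five parts upright in the middle of the pallet of its own colour, on the grey circle. Set the parts down, and let none of them fall.

Things in the scene. Friction and masses are not known exactly. Their poses are not given: they have to be found in the camera images.
- housing_red_center (a point): red plain plastic cylinder (housing), 64 mm diameter, 36 mm high, flat top and underside, loose; this point is its centre, half-way up (18 mm above its underside); z is its upright axis. At the start it is the bottom part of one of the two stacks, standing on a round white plastic stand 8 mm high and 90 mm across.
- pallet_red_top (a point): fixed square pallet, aluminium, 84 mm wide, its top an 80 mm square plate in red with a grey circle 64 mm across in its middle; flat, its top face 14 mm above the table; this point is the middle of the top face; z up. It is the place of the red housing.
- housing_black_center (a point): black plain plastic cylinder (housing), 64 mm diameter, 36 mm high, flat top and underside, loose; this point is its centre, half-way up (18 mm above its underside); z is its upright axis. At the start it is the bottom part of one of the two stacks, standing on a round white plastic stand 8 mm high and 90 mm across.
- pallet_black_top (a point): fixed square pallet, aluminium, 84 mm wide, its top an 80 mm square plate in black with a grey circle 64 mm across in its middle; flat, its top face 14 mm above the table; this point is the middle of the top face; z up. It is the place of the black housing.
- collar_blue_center (a point): blue plain plastic cylinder (collar), 44 mm diameter, 30 mm high, flat top and underside, loose; this point is its centre, half-way up (15 mm above its underside); z is its upright axis. At the start it stands on one of the two housings (either one), centred within a few mm.
- pallet_blue_top (a point): fixed square pallet, aluminium, 84 mm wide, its top an 80 mm square plate in blue with a grey circle 44 mm across in its middle; flat, its top face 14 mm above the table; this point is the middle of the top face; z up. It is the place of the blue collar.
- collar_yellow_center (a point): yellow plain plastic cylinder (collar), 44 mm diameter, 30 mm high, flat top and underside, loose; this point is its centre, half-way up (15 mm above its underside); z is its upright axis. At the start it stands on one of the two housings (either one), centred within a few mm.
- pallet_yellow_top (a point): fixed square pallet, aluminium, 84 mm wide, its top an 80 mm square plate in yellow with a grey circle 44 mm across in its middle; flat, its top face 14 mm above the table; this point is the middle of the top face; z up. It is the place of the yellow collar.
- cap_green_center (a point): green plain plastic cylinder (cap), 24 mm diameter, 30 mm high, flat top and underside, loose; this point is its centre, half-way up (15 mm above its underside); z is its upright axis. At the start it stands on top of one of the two collars.
- pallet_green_top (a point): fixed square pallet, aluminium, 84 mm wide, its top an 80 mm square plate in green with a grey circle 24 mm across in its middle; flat, its top face 14 mm above the table; this point is the middle of the top face; z up. It is the place of the green cap.
Things that resemble listed ones, but are neither listed nor needed, are in the scene too. What is shaped like the part that bears housing_red_center but pink, purple or turquoise is not meant.

How it is judged:
At the end, for the whole second after the job is handed in: Each of the five parts stands upright (within 0.1 rad) and at rest on the pallet of its own colour, its centre within 12 mm (horizontally) of the pallet's middle and its underside on the pallet's top (within 4 mm) (horizontal distance between housing_red_center and pallet_red_top below 0.012 m and z of housing_red_center in the frame of pallet_red_top between 0.014 and 0.022 m and angle between each of housing_red_center, housing_black_center, collar_blue_center, collar_yellow_center, cap_green_center's own z axis and vertical below 0.1 rad and linear speed of each of housing_red, housing_black, collar_blue, collar_yellow, cap_green below 0.02 m/s and angular speed of each of housing_red, housing_black, collar_blue, collar_yellow, cap_green below 0.2 rad/s and horizontal distance between housing_black_center and pallet_black_top below 0.012 m and z of housing_black_center in the frame of pallet_black_top between 0.014 and 0.022 m and horizontal distance between collar_blue_center and pallet_blue_top below 0.012 m and z of collar_blue_center in the frame of pallet_blue_top between 0.011 and 0.019 m and horizontal distance between collar_yellow_center and pallet_yellow_top below 0.012 m and z of collar_yellow_center in the frame of pallet_yellow_top between 0.011 and 0.019 m and horizontal distance between cap_green_center and pallet_green_top below 0.012 m and z of cap_green_center in the frame of pallet_green_top between 0.011 and 0.019 m); the robot touches nothing.
It fails at once if a part falls or is flung: it moves faster than 0.7 m/s while the fingers do not touch it ((linear speed of housing_red above 0.7 m/s and contact force between the fingers and housing_red below 0.01 N) or (linear speed of housing_black above 0.7 m/s and contact force between the fingers and housing_black below 0.01 N) or (linear speed of collar_blue above 0.7 m/s and contact force between the fingers and collar_blue below 0.01 N) or (linear speed of collar_yellow above 0.7 m/s and contact force between the fingers and collar_yellow below 0.01 N) or (linear speed of cap_green above 0.7 m/s and contact force between the fingers and cap_green below 0.01 N)).
It also fails if it takes over 118 s, if anything falls off the work surface, if the arm or the gripper's body presses on something with over 40 N, if the wrist force passes 120 N, or if a joint passes its speed limit or range.

## Working session

There is one attempt and no reset: what is moved stays moved. The work goes in short steps, each a Python script; the robot and the scene stay as the last script left them, time stands still between calls to the robot, and variables do not carry over. Pictures are saved under pics/ and viewed, about 12 in all and at most 16, crops included, and the job is handed in when it is done.

```bash
mkdir -p pics; ls; python3 - <<'E'
from rig import *
import cv2,numpy as np
for n in("top","side"):
    p,d=camera(n); np.savez(f"{n}.npz",p=p,d=d); cv2.imwrite(f"pics/{n}0.png",p[:,:,::-1])
    c=camera_params(n); print(n,c)
print(camera_params("wrist")); s=sense(); print(s["time_s"],s["tcp_rot"],s["finger_gap"])
E
```

```text
pics
top {'K': array([[482.04352717,   0.        , 319.63822918],
       [  0.        , 482.04352717, 233.07279052],
       [  0.        ,   0.        ,   1.        ]]), 'dist': array([0.00059914, 0.        , 0.        , 0.        , 0.        ]), 'position': array([ 0.47150432, -0.01746543,  0.94380308]), 'rotation': array([[ 0.02546137, -0.99821857,  0.05395745],
       [-0.9992983 , -0.02393146,  0.02881308],
       [-0.02747048, -0.05465321, -0.99812745]])}
side {'K': array([[461.31133417,   0.        , 316.05022078],
       [  0.        , 461.31133417, 236.99782276],
       [  0.        ,   0.        ,   1.        ]]), 'dist': array([-0.06584553,  0.        ,  0.        ,  0.        ,  0.        ]), 'position': array([ 0.15107725, -0.43845161,  0.67421297]), 'rotation': array([[ 0.75465938, -0.46294742,  0.46493968],
       [-0.65609592, -0.52681186,  0.54037709],
       [-0.00523044, -0.71284567, -0.70130143]])}
{'K': array([[339.58564258,   0.        , 318.34548919],
       [  0.        , 339.58564258, 238.40505724],
       [  0.        ,   0.        ,   1.        ]]), 'dist': array([-0.0439296,  0.       ,  0.       ,  0.       ,  0.       ]), 'tool_from_camera': array([[ 0.00198926, -0.27596608,  0.96116532, -0.11758345],
       [ 0.00120174, -0.96116587, -0.27596872,  0.07019897],
       [ 0.9999973 ,  0.00170405, -0.00158037, -0.00103559],
       [ 0.        ,  0.        ,  0.        ,  1.        ]])}
0.1 [[-6.25159367e-04  9.46113252e-01  3.23835335e-01]
 [ 1.56957331e-03  3.23835928e-01 -9.46111953e-01]
 [-9.99998573e-01 -8.31874497e-05 -1.68744317e-03]] 0.08544737657889132
```

View pics/top0.png

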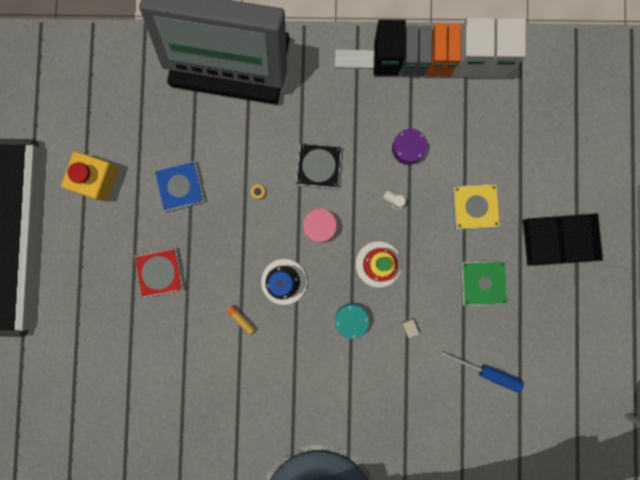

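View pics/side0.png

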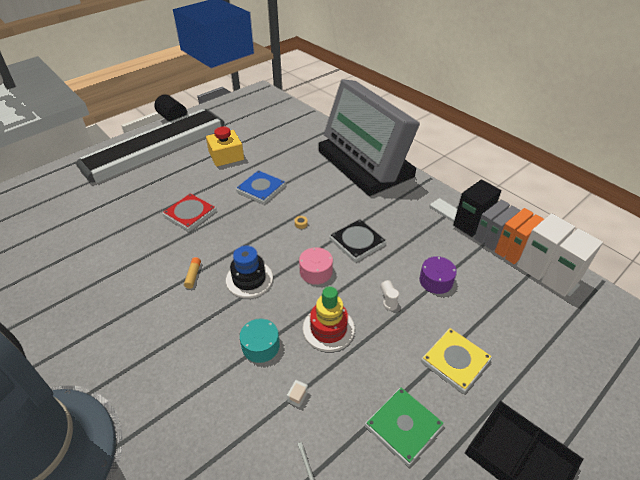

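The parts and pallets are clear in the top view:

| Item | Top-view pixel |
|---|---|
| Blue collar on black housing | (284,282) |
| Green cap, yellow collar, red housing | (380,263) |
| Red pallet | (159,273) |
| Blue pallet | (180,186) |
| Black pallet | (319,165) |
| Yellow pallet | (477,206) |
| Green pallet | (485,284) |

These could be mistaken for what I want:
- **Look-alike cylinders:** pink (320,225), purple (410,146) and turquoise (352,321).
- **Black tray:** (563,239), which could pass for the black pallet.

Next I'll measure positions and check a close crop.

```bash
cat > h.py <<'E'
import cv2,numpy as np
def world(c,uv,z,pose=None):
    R,t=(c["rotation"],c["position"]) if pose is None else pose
    n=cv2.undistortPoints(np.array([[uv]],float),c["K"],np.array(c["dist"]))[0,0]
    r=R@np.array([n[0],n[1],1]); return t+r*(z-t[2])/r[2]
def pix(c,P,pose=None):
    R,t=(c["rotation"],c["position"]) if pose is None else pose
    return cv2.projectPoints((R.T@(np.array(P)-t))[None],np.eye(3)[0]*0,np.zeros(3),c["K"],np.array(c["dist"]))[0][0,0]
E
python3 - <<'E'
from rig import *
from h import *
f=np.load("top.npz");p,d=f["p"],f["d"];c=camera_params("top")
hsv=cv2.cvtColor(p,cv2.COLOR_RGB2HSV).astype(int);H,S,V=hsv[...,0],hsv[...,1],hsv[...,2]
col={"red":(H<8)|(H>172),"blue":(H>100)&(H<125),"yellow":(H>20)&(H<32),"green":(H>45)&(H<75)}
col={k:m&(S>130)&(V>50) for k,m in col.items()}
col["black"]=(V<50); col["white"]=(S<40)&(V>175)
def rect(k,u,v,r,z):
    m=np.zeros(p.shape[:2],np.uint8);m[v-r:v+r,u-r:u+r]=col[k][v-r:v+r,u-r:u+r]
    n,l,st,_=cv2.connectedComponentsWithStats(m); m=(l==1+np.argmax(st[1:,4])).astype(np.uint8)
    pts=cv2.findNonZero(m); q=cv2.minAreaRect(pts); ce,rad=cv2.minEnclosingCircle(pts)
    w=world(c,q[0],z); print(k,"px",np.round(q[0],1),"rect",np.round(np.array(q[1])*1.96,0),round(q[2]),"circ diam mm",round(rad*2*1.96),"xyz",w.round(4),"r",np.hypot(*w[:2]).round(3),"depth-z",round(float((c["position"]+c["rotation"]@np.array([0,0,d[int(q[0][1]),int(q[0][0])]]))[2]),3))
for a in[("red",159,273,30,.014),("blue",180,186,30,.014),("black",319,165,30,.014),("yellow",477,206,30,.014),("green",485,284,30,.014),("white",284,282,30,.008),("white",379,264,30,.008),("blue",281,283,18,.074),("green",384,264,14,.104),("yellow",381,264,22,.074)]:rect(*a)
a=cv2.resize(p[110:350,130:330],None,fx=2.5,fy=2.5,interpolation=cv2.INTER_CUBIC);b=cv2.resize(p[225:345,340:420],None,fx=3.5,fy=5*0.7,interpolation=cv2.INTER_CUBIC)
o=np.zeros((600,800,3),np.uint8);o[:600,:500]=a;o[:420,510:790]=b;cv2.imwrite("pics/crop1.png",o[:,:,::-1])
E
```

```text
red px [157.8 272.5] rect [79. 80.] 79 circ diam mm 106 xyz [0.4375 0.3217 0.014 ] r 0.543 depth-z 0.01
blue px [178.5 185.5] rect [77. 78.] 77 circ diam mm 102 xyz [0.6083 0.2883 0.014 ] r 0.673 depth-z -0.001
black px [318.5 164.9] rect [77. 76.] 5 circ diam mm 99 xyz [0.6546 0.015  0.014 ] r 0.655 depth-z 0.008
yellow px [476.4 206.1] rect [80. 81.] 86 circ diam mm 111 xyz [ 0.5809 -0.2905  0.014 ] r 0.649 depth-z 0.022
green px [484.6 283.1] rect [78. 79.] 87 circ diam mm 102 xyz [ 0.434  -0.3071  0.014 ] r 0.532 depth-z 0.028
white px [280.5 281.4] rect [87. 77.] 86 circ diam mm 88 xyz [0.4264 0.083  0.008 ] r 0.434 depth-z 0.078
white px [375. 264.] rect [86. 74.] 90 circ diam mm 88 xyz [ 0.4648 -0.0989  0.008 ] r 0.475 depth-z 0.079
blue px [280.  283.5] rect [49. 47.] 90 circ diam mm 50 xyz [0.4259 0.0767 0.074 ] r 0.433 depth-z 0.078
green px [383.2 263.5] rect [21. 26.] 81 circ diam mm 26 xyz [ 0.4668 -0.1048  0.104 ] r 0.478 depth-z 0.109
yellow px [381.5 263.5] rect [45. 45.] 90 circ diam mm 48 xyz [ 0.4665 -0.1048  0.074 ] r 0.478 depth-z 0.11
```

View pics/crop1.png

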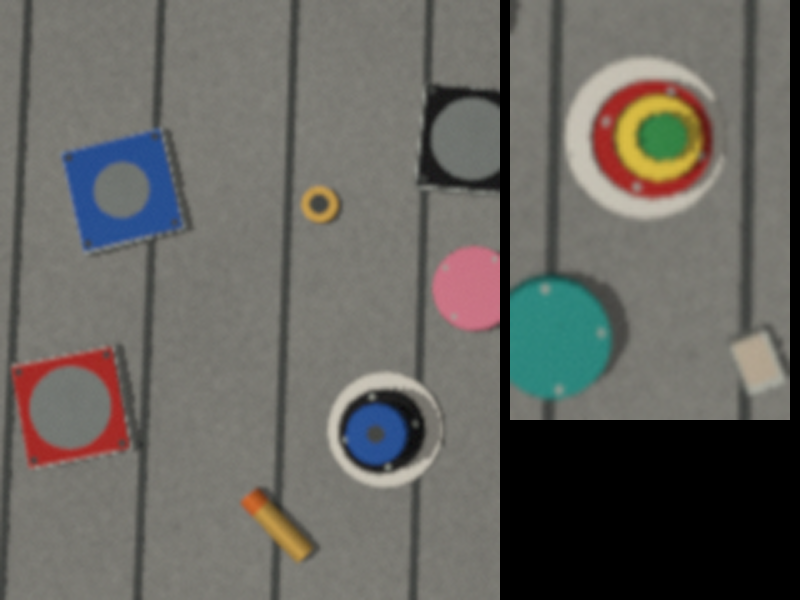

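The stack columns and pallets agree with each other and with the sizes given. The crop confirms blue on black, and green on yellow on red. I'll check reach, then hover over the red stack with the wrist camera.

```bash
cat >> h.py <<'E'
PAL={"red":(.4375,.3217),"blue":(.6083,.2883),"black":(.6546,.015),"yellow":(.5809,-.2905),"green":(.434,-.3071)}
SR=(.4667,-.105); SB=(.4258,.0766)
def R(th):
    c,s=np.cos(th),np.sin(th); return np.array([[0,c,s],[0,s,-c],[-1,0,0.]])
def wpose(s,c):
    T=np.eye(4);T[:3,:3]=s["tcp_rot"];T[:3,3]=s["position"];T=T@c["tool_from_camera"];return T[:3,:3],T[:3,3]
def look(rig,name,pts):
    "wrist picture with the projected expected points marked"
    s=rig.sense();p,d=rig.camera("wrist");c=rig.camera_params("wrist");P=wpose(s,c)
    np.savez(name+".npz",p=p,d=d,R=P[0],t=P[1]);o=p.copy()
    for q in pts:
        u=pix(c,q,P);cv2.drawMarker(o,tuple(int(round(x)) for x in u),(255,0,255),cv2.MARKER_CROSS,9,1)
    cv2.imwrite(f"pics/{name}.png",o[:,:,::-1])
E
python3 - <<'E'
import rig; from rig import *
from h import *
for th in(-.6,-.3,0,.3,.6):
    print(th)
    for n,q in list(PAL.items())+[("SR",SR),("SB",SB)]:
        for z in(.04,.25):
            j=inverse_kinematics((*q,z),R(th)); print(n,z,None if j is None else np.round(j,2))
E
```

```text
-0.6
red 0.04 [-1.11  0.6   0.52  2.04 -0.5   0.63 -2.41]
red 0.25 [-1.29  0.3   0.72  1.89 -0.23  1.03 -2.64]
blue 0.04 [-0.86  0.76  0.52  1.72 -0.5   0.8  -2.27]
blue 0.25 [-0.98  0.55  0.72  1.58 -0.38  1.16 -2.35]
black 0.04 [ 0.01  0.68 -0.14  1.74  0.14  0.73 -2.37]
black 0.25 [ 0.15  0.46 -0.34  1.58  0.17  1.13 -2.4 ]
yellow 0.04 [ 0.38  0.67  0.03  1.76 -0.02  0.71 -1.75]
yellow 0.25 [ 0.42  0.43 -0.03  1.61  0.02  1.1  -1.79]
green 0.04 [ 0.52  0.53  0.02  2.05 -0.01  0.56 -1.62]
green 0.25 [ 0.57  0.24 -0.04  1.88  0.01  1.02 -1.65]
SR 0.04 [ 0.22  0.48 -0.11  2.16  0.1   0.51 -2.14]
SR 0.25 [ 0.41  0.17 -0.32  1.98  0.06  1.   -2.1 ]
SB 0.04 [-0.7   0.48  0.52  2.29 -0.51  0.48 -1.93]
SB 0.25 [ 0.46  0.14 -0.79  2.05  0.12  1.   -2.56]
-0.3
red 0.04 [-0.97  0.56  0.33  2.04 -0.32  0.59 -2.29]
red 0.25 [-1.14  0.28  0.53  1.88 -0.16  1.03 -2.42]
blue 0.04 [-0.73  0.72  0.33  1.72 -0.32  0.76 -2.12]
blue 0.25 [-0.86  0.51  0.53  1.57 -0.27  1.14 -2.15]
black 0.04 [ 0.06  0.68 -0.22  1.74  0.2   0.74 -2.12]
black 0.25 [ 0.2   0.47 -0.41  1.58  0.2   1.13 -2.12]
yellow 0.04 
[... 1989 characters left out ...]
red 0.25 [ 0.23  0.62 -1.34  1.81  0.64  1.25 -2.27]
blue 0.04 [-0.11  0.78 -0.59  1.67  0.54  0.86 -1.9 ]
blue 0.25 [ 0.09  0.65 -0.95  1.51  0.54  1.26 -1.89]
black 0.04 [ 0.16  0.7  -0.36  1.73  0.33  0.77 -1.33]
black 0.25 [ 0.3   0.5  -0.56  1.57  0.28  1.15 -1.29]
yellow 0.04 [ 0.55  0.68 -0.21  1.75  0.2   0.73 -0.74]
yellow 0.25 [ 0.58  0.45 -0.25  1.6   0.12  1.12 -0.67]
green 0.04 [ 0.7   0.54 -0.21  2.04  0.19  0.58 -0.61]
green 0.25 [ 0.76  0.26 -0.26  1.87  0.08  1.03 -0.51]
SR 0.04 [ 0.39  0.5  -0.32  2.15  0.3   0.53 -1.12]
SR 0.25 [ 0.57  0.19 -0.49  1.97  0.11  1.01 -0.94]
SB 0.04 [ 0.21  0.5  -0.59  2.24  0.54  0.54 -1.77]
SB 0.25 [ 0.54  0.16 -0.89  2.05  0.15  1.   -1.39]
```

```bash
python3 - <<'E'
import rig; from rig import *
from h import *
movep((*SR,.25),R(1.0)); s=sense(); print(s["time_s"],np.round(s["joint_pos"],2),s["position"].round(4))
look(rig,"w1",[(*SR,.104),(*SR,.0)])
E
```

```text
2.2083 [ 0.62  0.2  -0.54  1.97  0.12  1.01 -0.56] [ 0.4668 -0.1064  0.2499]
```

View pics/w1.png

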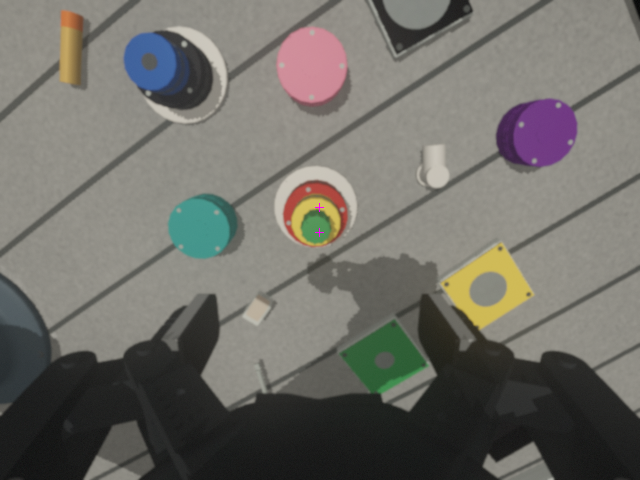

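The wrist view puts the cap top at about (316,229), against a predicted (319,232), so they agree to about 2–3 mm. I'll take the cap now.

```bash
cat >> h.py <<'E'
TH=1.0
def pick(rig,xy,bottom,dia,f=40):
    r=R(TH); z=bottom+.029
    rig.command_gripper(min(.085,dia+.026)); rig.movep((*xy,.25),r); rig.move_l((*xy,z+.045),r,feed=.15)
    hit=rig.move_l((*xy,z),r,feed=.05,until_force=8); rig.command_gripper(max(0,dia-.01),f)
    s=rig.sense(); print("grasp hit",hit,"pos",s["position"].round(4),"gap",round(s["finger_gap"],4))
    rig.move_l((*xy,z+.03),r,feed=.06); rig.move_l((*xy,.25),r,feed=.2); s=rig.sense(); print("lifted gap",round(s["finger_gap"],4),"F",s["wrist_force"].round(1),"t",round(s["time_s"],1))
def place(rig,xy,dia):
    r=R(TH); z=.014+.029
    rig.movep((*xy,.25),r); rig.move_l((*xy,z+.015),r,feed=.15); rig.sleep(.2)
    hit=rig.move_l((*xy,z-.004),r,feed=.025,until_force=4); s=rig.sense(); print("place hit",hit,"pos",s["position"].round(4),"gap",round(s["finger_gap"],4),"F",s["wrist_force"].round(1))
    rig.command_gripper(min(.085,dia+.02)); rig.move_l((*xy,.13),r,feed=.12); rig.move_l((*xy,.25),r,feed=.25)
    print("t",round(rig.sense()["time_s"],1))
E
python3 - <<'E'
import rig; from rig import *
from h import *
c=camera_params("wrist");f=np.load("w1.npz");P=(f["R"],f["t"])
w=world(c,(316,229),.104,P);print("cap wrist",w, "yellow",world(c,(317,221),.074,P))
xy=(np.array(SR)+w[:2])/2
pick(rig,xy,.074,.024); look(rig,"w2",[(*SR,.074)])
place(rig,PAL["green"],.024); look(rig,"w3",[(*PAL["green"],.044)])
a=cv2.imread("pics/w2.png");b=cv2.imread("pics/w3.png");cv2.imwrite("pics/w23.png",cv2.resize(np.vstack([a[100:400],b[100:400]]),None,fx=1,fy=1))
E
```

```text
cap wrist [ 0.46611993 -0.10206159  0.104     ] yellow [ 0.46646178 -0.10272884  0.074     ]
grasp hit False pos [ 0.4667 -0.1036  0.1034] gap 0.0229
lifted gap 0.0231 F [ 0.3  0.1 -0.2] t 6.6
place hit True pos [ 0.4339 -0.307   0.0434] gap 0.0226 F [0.4 0.7 5.6]
t 11.5
```

View pics/w23.png

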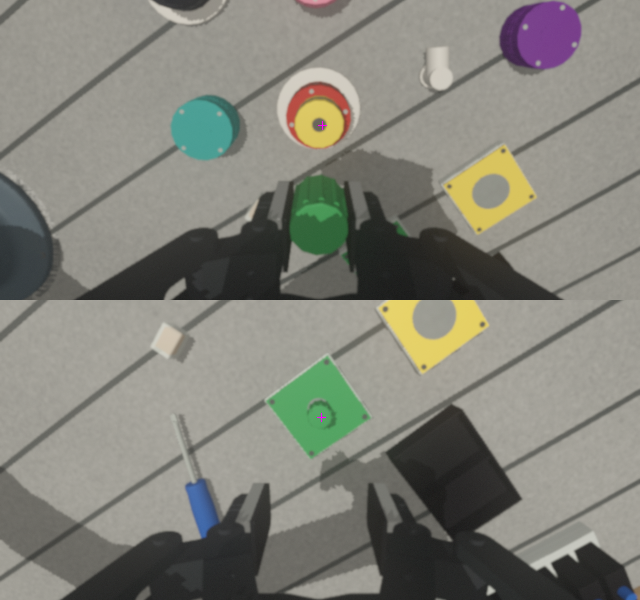

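The top panel shows the yellow collar's centre at about (319,125), on the mark. The bottom panel shows the green cap centred on its circle at about (320,415). Yellow is next.

```bash
python3 - <<'E'
import rig; from rig import *
from h import *
xy=(.4666,-.104)
pick(rig,xy,.044,.044); look(rig,"w4",[(*xy,.044)])
place(rig,PAL["yellow"],.044); look(rig,"w5",[(*PAL["yellow"],.044)])
a=cv2.imread("pics/w4.png");b=cv2.imread("pics/w5.png");cv2.imwrite("pics/w45.png",np.vstack([a[100:400],b[100:400]]))
E
```

```text
grasp hit False pos [ 0.4668 -0.104   0.0735] gap 0.0427
lifted gap 0.0429 F [-0.7 -0.5 -1.8] t 16.8
place hit True pos [ 0.5807 -0.2905  0.0436] gap 0.0428 F [-0.7  0.7  4.6]
t 21.7
```

View pics/w45.png

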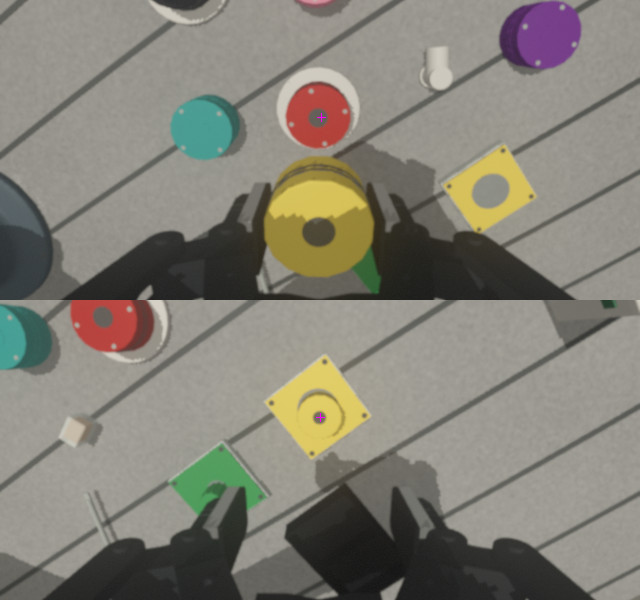

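The yellow collar is centred on its pallet at about (319,417). The red housing's centre is at about (318.5,116) in the crop, roughly 3 px left of the mark, so I'll correct for that.

```bash
python3 - <<'E'
import rig; from rig import *
from h import *
c=camera_params("wrist");f=np.load("w4.npz");xy=world(c,(318.5,216),.044,(f["R"],f["t"]))[:2];print(xy)
assert np.hypot(*(xy-[.4666,-.104]))<.008
pick(rig,xy,.008,.064,60)
place(rig,PAL["red"],.064); look(rig,"w6",[(*PAL["red"],.05)])
movep((*SB,.25),R(TH)); look(rig,"w7",[(*SB,.074)])
a=cv2.imread("pics/w6.png");b=cv2.imread("pics/w7.png");cv2.imwrite("pics/w67.png",np.vstack([a[100:400],b[100:400]]))
E
```

```text
[ 0.46508899 -0.10229694]
grasp hit False pos [ 0.4654 -0.1024  0.0378] gap 0.0625
lifted gap 0.0625 F [-0.2 -0.1 -1.5] t 27.4
place hit True pos [0.4374 0.3216 0.0438] gap 0.0629 F [-0.7 -0.5  4.2]
t 33.0
```

View pics/w67.png

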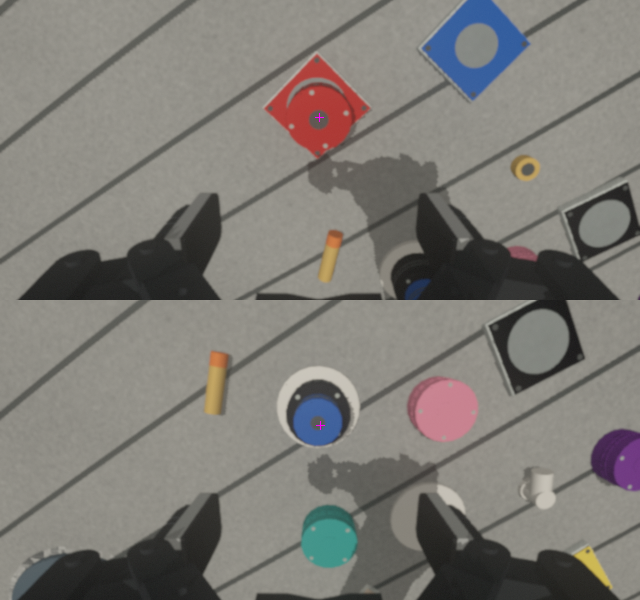

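The red housing top at (319,119) sits on its mark. The blue collar top is at about (318,421) in the lower panel and the mark is at (321,426). I'll pick at the measured point.

```bash
python3 - <<'E'
import rig; from rig import *
from h import *
c=camera_params("wrist");f=np.load("w7.npz");w=world(c,(318,221.5),.074,(f["R"],f["t"]))[:2];xy=(w+SB)/2;print(w,xy)
assert np.hypot(*(w-SB))<.01
pick(rig,xy,.044,.044); look(rig,"w8",[(*xy,.044)])
place(rig,PAL["blue"],.044); look(rig,"w9",[(*PAL["blue"],.044)])
a=cv2.imread("pics/w8.png");b=cv2.imread("pics/w9.png");cv2.imwrite("pics/w89.png",np.vstack([a[100:400],b[100:400]]))
E
```

```text
[0.42607665 0.08068611] [0.42593832 0.07864306]
grasp hit False pos [0.4262 0.0786 0.0735] gap 0.0431
lifted gap 0.0427 F [ 0.1 -0.4 -1.7] t 38.6
place hit True pos [0.6082 0.2881 0.0436] gap 0.0429 F [-0.4  0.3  4.1]
t 43.8
```

View pics/w89.png

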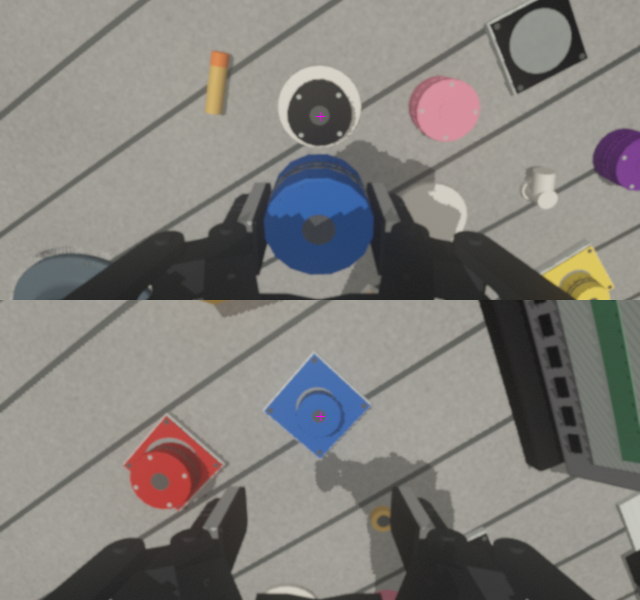

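The blue collar is centred at about (319,416). The black housing's centre is at about (319,115), 2 px from the mark. I'll place it, then check everything from the top camera.

```bash
python3 - <<'E'
import rig; from rig import *
from h import *
c=camera_params("wrist");f=np.load("w8.npz");xy=world(c,(319.5,215.5),.044,(f["R"],f["t"]))[:2];print(xy)
assert np.hypot(*(xy-[.4259,.0786]))<.008
pick(rig,xy,.008,.064,60)
place(rig,PAL["black"],.064); look(rig,"w10",[(*PAL["black"],.05)])
move_joints([1.212,0.469,-0.049,1.532,0.024,1.141,-0.082])
p,d=camera("top");ct=camera_params("top");o=cv2.resize(p[130:310,120:520],None,fx=2,fy=2,interpolation=cv2.INTER_CUBIC)
for k,h in dict(red=.036,black=.036,blue=.03,yellow=.03,green=.03).items():
    u=pix(ct,(*PAL[k],.014+h));cv2.drawMarker(o,tuple(int(round(v)) for v in (u-[120,130])*2),(255,0,255),cv2.MARKER_CROSS,9,1)
cv2.imwrite("pics/top1.png",o[:,:,::-1])
a=cv2.imread("pics/w10.png")[120:340]; b=np.zeros((580,800,3),np.uint8);b[:360]=o[:,:,::-1];b[360:,:640]=a;cv2.imwrite("pics/fin.png",b)
s=sense();print(s["time_s"],s["position"])
E
```

```text
[0.42557564 0.07959769]
grasp hit False pos [0.4258 0.0796 0.0377] gap 0.0623
lifted gap 0.0625 F [ 0.1 -0.2 -2.5] t 49.7
place hit True pos [0.6545 0.0149 0.0438] gap 0.0625 F [-0.7 -1.2  4.9]
t 54.7
57.5417 [ 0.2203788  -0.63819049  0.25609831]
```

View pics/fin.png

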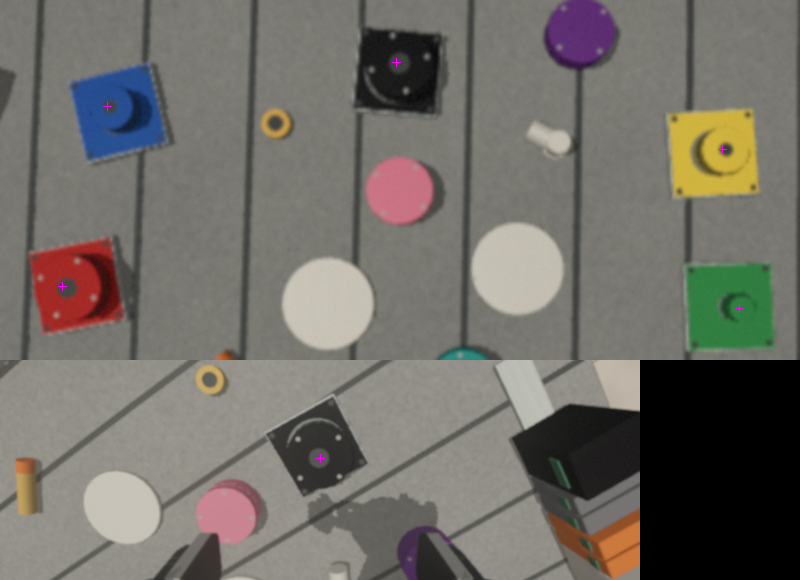

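All five parts stand upright on their own pallets, with part centres within about 4 px (≈4 mm) of the predicted middles in the 2× top crop. The arm is clear, so I'll hand in.

```bash
python3 -c "
from rig import *
finish_job()"
```

```text
the job is handed in; nothing more can be done
```

I took both stacks apart and stood all five parts on the pallets of their own colours, in the order green cap, yellow collar, red housing, blue collar, black housing. The job was handed in at about 57.5 s of the 118 s limit.

**Last checks:**
- **Placing:** each part was lowered until it touched, with contact at 4–6 N and the tool within 1 mm of the height expected for its underside on the pallet.
- **Final pictures:** all five look upright. Their centres are within about 4 mm of the pallet middles, against 12 mm allowed. That uses one pallet measurement and a calibration good to about 2 mm.
- **Arm:** it was back at its start pose, touching nothing.
- **Disagreements:** the top and wrist cameras differed by up to about 4 mm, the most on the blue collar. I averaged them for the cap and blue collar picks and used the wrist view for the housings.

No grasp or placing failed. `finish_job()` gave no verdict.

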